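# Show which cutter and which blank come next

## Task

Light the bench and show the apprentice the next carving job: with your fingertips push the dimmer slider on the foot of the desk lamp all the way to its end on the pole's side. Then point at the ball-headed cutter in the wooden block, fingertips a centimetre or two straight above its middle, and stay there about two seconds; then point in the same way at the middle of the oval wooden blank, and finish there, still pointing. Do not touch, move or lift any cutter, blank, the block or the other loose things on the bench, and point at no other cutter or blank.

Things in the scene. Friction and masses are not known exactly. Their poses are not given: they have to be found in the camera images.
- lamp: desk lamp, fixed: black foot 200 (its x) x 180 (its y) mm with an aluminium plate, top 18 mm above the table; origin under the foot's centre. Its pole rises from the foot's corner at +x 70, +y 65 mm and leans away to its own +y, so from above the foot is clear.
- dimmer (a joint): the dimmer slider on the lamp's foot: 0 m at the dim end, 0.08 m at the bright end, growing along the lamp foot's +y, that is, towards the side where the pole stands. Starts in the dim part; friction about 1.5 N, no spring, stays where it is left, with a hard stop at the bright end.
- dimmer_top (a point): top centre of the slider's grey grip, 72 mm above the table: an upright block 28 (x) x 20 (y, the sliding direction) x 40 mm tall on a level black track 40 x 130 mm, whose top is 32 mm above the table. Its axes are those of the lamp's foot; its y is the way to push. At joint value v it lies at the lamp's x -50, y v - 40 mm.
- block: wooden bit block, fixed, 60 x 230 x 35 mm, origin under its centre. Four steel cutters stand loosely in its row of holes, 60 mm apart along its y, in any order; all tops are 75 mm above the table.
- cutter_ball_top (a point): ball-headed cutter: 28 mm steel ball on the shank. Loose steel, 8 mm shank; this point is the top centre of the head, 75 mm above the table.
- cutter_cone_top (a point): cone-headed cutter: cone 24 mm wide, point up. Loose steel, 8 mm shank; this point is the top centre of the head, 75 mm above the table.
- cutter_drum_top (a point): drum cutter: straight cylinder head 16 mm wide. Loose steel, 8 mm shank; this point is the top centre of the head, 75 mm above the table.
- cutter_wheel_top (a point): wheel cutter: flat disc 36 mm wide, 6 mm thick, at the top of the shank. Loose steel, 8 mm shank; this point is the top centre of the head, 75 mm above the table.
- blank_oval_top (a point): oval blank: pale wood, 72 x 36 mm with half-round ends, longer than wide (long axis = its x), 18 mm thick, lying loose on the table; this point is the centre of its top face.
- blank_round_top (a point): round blank: pale wood disc 50 mm across, 18 mm thick, lying loose on the table; this point is the centre of its top face.
- blank_square_top (a point): square blank: pale wood, 44 x 44 mm, 18 mm thick, lying loose on the table; this point is the centre of its top face.
- screwdriver: bystander: screwdriver 160 mm long, lying; origin at the middle of its underside.
- jar: bystander: glass jar 48 mm wide, 60 mm tall; origin under its centre.
- calliper: bystander: steel calliper 190 mm long, lying flat; origin under its centre.
- sanding_block: bystander: cork sanding block 65 x 100 x 28 mm; origin under its centre.
- mug: bystander: white mug 76 mm wide, 85 mm tall; origin under its centre.
- clamp: bystander: small G-clamp lying flat, about 110 x 120 x 16 mm; origin under its middle.
Things that resemble listed ones, but are neither listed nor needed, are in the scene too. What is shaped like the part that bears cutter_wheel_top but black or green is not meant.

How it is judged:
On the way, in this order (a step that is already met when the one before it is completed fails the run):
1. the dimmer is pushed to the bright end (last 6 mm) (value of joint dimmer above 0.074 m), for 0.2 s.
2. the fingertips dwell just above the ball-headed cutter (value of joint dimmer above 0.074 m and horizontal distance between the grasp point and cutter_ball_top below 0.016 m and z of the grasp point in the frame of cutter_ball_top between 0.012 and 0.062 m), for 1.8 s.
3. the fingertips dwell just above the oval blank (value of joint dimmer above 0.074 m and horizontal distance between the grasp point and blank_oval_top below 0.016 m and z of the grasp point in the frame of blank_oval_top between 0.012 and 0.062 m), for 1.8 s.
At the end, for the whole second after the job is handed in: the dimmer is within 6 mm of its bright end; the tool point is within 16 mm sideways of the oval blank's middle and 12 to 62 mm above its top (fingertips up to about 43 mm above), touching nothing; every cutter and blank is within 10 mm of its start and upright, every bystander within 20 mm (all of step 3 and distance of each of cutter_ball_top, cutter_cone_top, cutter_drum_top, cutter_wheel_top, blank_oval_top, blank_round_top, blank_square_top from where it was at the start of the episode below 0.01 m and angle between each of cutter_ball_top, cutter_cone_top, cutter_drum_top, cutter_wheel_top, blank_oval_top, blank_round_top, blank_square_top's own z axis and vertical below 0.25 rad and distance of each of screwdriver, jar, calliper, sanding_block, mug, clamp from where it was at the start of the episode below 0.02 m).
It fails at once if a cutter, blank or the block is touched (contact force between any of the fingers, the arm and cutter_ball above 0.3 N or contact force between any of the fingers, the arm and cutter_cone above 0.3 N or contact force between any of the fingers, the arm and cutter_drum above 0.3 N or contact force between any of the fingers, the arm and cutter_wheel above 0.3 N or contact force between any of the fingers, the arm and blank_oval above 0.3 N or contact force between any of the fingers, the arm and blank_round above 0.3 N or contact force between any of the fingers, the arm and blank_square above 0.3 N or contact force between any of the fingers, the arm and block above 0.3 N).
It fails at once if a cutter or blank is moved or lifted by more than 10 mm (distance of any of cutter_ball_top, cutter_cone_top, cutter_drum_top, cutter_wheel_top, blank_oval_top, blank_round_top, blank_square_top from where it was at the start of the episode above 0.01 m).
It fails at once if another thing on the bench is touched or moved (contact force between any of the fingers, the arm and screwdriver above 0.3 N or contact force between any of the fingers, the arm and jar above 0.3 N or contact force between any of the fingers, the arm and calliper above 0.3 N or contact force between any of the fingers, the arm and sanding_block above 0.3 N or contact force between any of the fingers, the arm and mug above 0.3 N or contact force between any of the fingers, the arm and clamp above 0.3 N or distance of any of screwdriver, jar, calliper, sanding_block, mug, clamp from where it was at the start of the episode above 0.02 m).
It fails at once if the tool points close above another cutter or blank (tool point within 12 mm sideways and 45 mm above its top) ((horizontal distance between the grasp point and cutter_cone_top below 0.012 m and z of the grasp point in the frame of cutter_cone_top between 0 and 0.045 m) or (horizontal distance between the grasp point and cutter_drum_top below 0.012 m and z of the grasp point in the frame of cutter_drum_top between 0 and 0.045 m) or (horizontal distance between the grasp point and cutter_wheel_top below 0.012 m and z of the grasp point in the frame of cutter_wheel_top between 0 and 0.045 m) or (horizontal distance between the grasp point and blank_round_top below 0.012 m and z of the grasp point in the frame of blank_round_top between 0 and 0.045 m) or (horizontal distance between the grasp point and blank_square_top below 0.012 m and z of the grasp point in the frame of blank_square_top between 0 and 0.045 m)).
It also fails if it takes over 64 s, if anything falls off the work surface, if the arm or the gripper's body presses on something with over 40 N, if the wrist force passes 120 N, or if a joint passes its speed limit or range.

## Robot

A 7-joint arm with a two-finger parallel gripper is mounted at the origin on the work surface. World frame = base frame: x ahead of the robot, y to its left, z up, the work surface at z = 0. Lengths are in m, angles in rad, forces in N, time in s.
With the tool pointing down it reaches from about 0.4 to 0.85 m from the base axis. Payload 10.4 kg.
Tool frame: the origin (TCP) lies between the finger pads, 19 mm behind the fingertips; this is the grasp point; z points along the fingers, y is the line along which they close (so a half turn about z gives the same grasp; the last joint's range is limited). The gripper opens to 85 mm and grips with 20 to 120 N. Pads are 22 mm wide; open, the fingers measure 114 mm over their backs; the gripper's body (76 mm by 85 mm) begins 54 mm behind the grasp point. The pads swing forward as they close: fully open they stand 13 mm farther back than shut.
Start: joints at [1.193, 0.332, -0.065, 1.46, 0.022, 1.35, -0.088], TCP at [0.217, -0.586, 0.25] pointing down, gripper open.
Joint ranges: [-2.6, 2.6], [-0.5, 2.12], [-1.47, 1.34], [0.16, 2.42], [-1.27, 4.41], [0.06, 2.06], [-2.6, 2.6]. Speed limits (rad/s): [2.22, 2.22, 2.79, 2.79, 3.14, 3.14, 3.14].

## Interface

Orientations are given as a unit quaternion [x, y, z, w].
In Python, from workcell import manip, viewer, finder gives the robot as it stands.
- The arm moves only by the tool arm_command, never from a script. Its argument "plan" is a list of rows, each an object with "dp": the shift along the tool's x, y, z in mm, a list of three; "spin": the turn about the tool's z in rad. A call has 1 to 5 rows; each row shifts and turns the commanded pose from where the row before left it, along the tool's axes as they then stand; what a row does not reach is not made up. A row lasts 1/10 s, in which the tool goes at most 50 mm and 8.59 degrees, less where a joint would pass 70% of its speed; a pose out of reach is approached as far as the arm can. A call is refused whole if a number of a shift passes 50 or a number of a turn 0.15, either way. A call with a gripper value outside its range is refused whole. "grip" is the closure, from -1 (fully open) to 1 (shut), set as the call begins (left out, the last holds). The fingers move at their own pace and stop on an object; "newtons" is the grip in N (left out, the last holds). Time passes only in rows, so rows that do not move let the fingers close. It gives the time, the measured TCP pose, the force, the opening and the grip force at its end, in the units of the state.
- manip.get_obs(): the state, without advancing time (a new reading comes with each control period).
- viewer.camera(name): name is "scene" or "side" or "wrist"; returns the picture (400x640x3 uint8, blue, green, red); there is no depth.
- viewer.camera_params(name): a dict with "vertical_fov" (degrees; the focal length in pixels is half the picture's height over the tangent of half this angle, whatever the lens; pixels are square), "cx", "cy" (the principal point, pixels), "R" (3x3) and "t" (3): a world point X has camera coordinates R X + t; the wrist camera has in their place "T_tool_cam" (4x4, takes a point from camera to tool coordinates, whose origin is the TCP and whose axes are the flange's). Camera axes: x right, y down, z forward; pixel columns grow to the right and rows downward; lengths in m; the calibration is good to about 2 mm. A picture is of the moment at which its call begins: read the wrist's pose just before it. camera_params takes no time and is no camera call.
- manip.hand_in(): hands the job in; it is judged then, once.
Trained networks look in the newest picture that a camera, given by its name, has taken for a name from the list of things; names that differ only in an ending like _2 or _b are one class to them, and where a whole thing is asked for, a point or a joint stands for the part that bears it (a point fixed in the world has none). Each returns a list of dicts, best first, with "score" (0 to 1); they miss things now and then, are a little off and sometimes report something else, mostly with a low value. They report only what shows in the picture. A call takes as long as a camera call. They do not tell look-alikes from the thing itself.
- finder.find_in(camera, thing): "position" ([x, y, z] in m, in world coordinates, good to about 4 mm: the middle of the surface that is visible of it).
The state is a dict: "clock": time; "joint_pos": joint angles; "joint_velocities": joint speeds; "tau": joint torques, N m; "position": TCP position; "ee_rot": TCP orientation; "ft_force": force on the tool from outside, world axes, zero at the start; "torque": the same for the moment, N m; "grip_width": opening from 0.0 (shut) to 1.0 (fully open); "grasp_force": force on a finger pad.
Only numpy, scipy, OpenCV 4.12 (cv2) and the standard library are available. Lean on these libraries where they do the work, as an engineer would, in place of code of your own. Each camera call takes 0.05 s, during which the arm holds its last target. There are 200 camera calls.

## Working session

There is one attempt and no reset: what is moved stays moved. The work goes in short steps, Python scripts to look and compute and a tool call to move; the robot and the scene stay as the last step left them, time stands still between calls to the robot, and variables do not carry over. Pictures are saved under pics/ and viewed, at most 10 in all, crops included, and the job is handed in when it is done.

Besides the shell and the picture viewer there is one more tool, called after "Call:" as a command line: name --argument value ..., lists and objects as JSON in quotes. arm_command: Moves the arm, as the interface text tells. Its arguments: {"type":"object","properties":{"plan":{"type":"array","items":{"type":"object","properties":{"dp":{"type":"array","items":{"type":"number"}},"spin":{"type":"number"}}}},"grip":{"type":"number"},"newtons":{"type":"number"}},"required":["plan"]}

```bash
mkdir -p pics; cat > h.py <<'E'
from workcell import manip, viewer, finder
import numpy as np, cv2
from scipy.spatial.transform import Rotation as Rn
def cam(name):
    o=manip.get_obs(); im=viewer.camera(name); p=viewer.camera_params(name)
    f=200/np.tan(np.radians(p["vertical_fov"])/2)
    if name=="wrist":
        T=np.eye(4);T[:3,:3]=Rn.from_quat(o["ee_rot"]).as_matrix();T[:3,3]=o["position"]
        M=np.linalg.inv(T@np.array(p["T_tool_cam"]));R,t=M[:3,:3],M[:3,3]
    else: R,t=np.array(p["R"]),np.array(p["t"])
    return im,(f,p["cx"],p["cy"],R,t)
def ray(c,u,v,z):
    f,cx,cy,R,t=c; o=-R.T@t; d=R.T@np.array([(u-cx)/f,(v-cy)/f,1]); return o+d*(z-o[2])/d[2]
def proj(c,X):
    f,cx,cy,R,t=c; q=R@np.array(X)+t; return np.array([cx+f*q[0]/q[2],cy+f*q[1]/q[2]])
E
python3 - <<'E'
from h import *
np.set_printoptions(precision=3,suppress=True)
o=manip.get_obs();print(o["clock"],o["position"],Rn.from_quat(o["ee_rot"]).as_matrix(),o["grip_width"])
for n in ["scene","side"]:
    im,c=cam(n);cv2.imwrite(f"pics/{n}0.png",im);print(n,c)
    for th in ["lamp","dimmer_top","block","cutter_ball_top","cutter_wheel_top","cutter_cone_top","cutter_drum_top","blank_oval_top","blank_round_top","blank_square_top","mug","jar","sanding_block"]:
        for d in finder.find_in(n,th)[:3]: print(th,round(d["score"],2),np.array(d["position"]),proj(c,d["position"]).round())
E
```

```text
0.0 [ 0.217 -0.586  0.249] [[ 0.938  0.347 -0.001]
 [ 0.347 -0.938  0.001]
 [-0.    -0.001 -1.   ]] 1.0015086793881123
scene (np.float64(392.2618079943888), 319.3538892915321, 201.26239887461102, array([[ 0.684,  0.73 ,  0.004],
       [ 0.518, -0.482, -0.707],
       [-0.514,  0.485, -0.707]]), array([-0.381, -0.27 ,  1.438]))
lamp 0.6 [0.554 0.38  0.057] [403. 139.]
lamp 0.19 [ 0.631 -0.055  0.065] [323. 215.]
dimmer_top 0.64 [0.408 0.117 0.037] [314. 157.]
dimmer_top 0.56 [0.49  0.266 0.059] [365. 144.]
block 0.77 [ 0.645 -0.038  0.034] [331. 223.]
cutter_ball_top 0.66 [ 0.631 -0.052  0.064] [324. 215.]
cutter_wheel_top 0.62 [ 0.601 -0.19   0.065] [277. 236.]
cutter_wheel_top 0.5 [ 0.535 -0.116  0.068] [283. 207.]
cutter_wheel_top 0.41 [0.546 0.008 0.063] [319. 189.]
cutter_cone_top 0.51 [0.634 0.004 0.053] [340. 208.]
cutter_drum_top 0.51 [0.639 0.065 0.063] [356. 196.]
blank_oval_top 0.84 [ 0.471 -0.362  0.018] [194. 254.]
blank_round_top 0.68 [ 0.57  -0.31   0.018] [232. 266.]
blank_square_top 0.65 [ 0.456 -0.243  0.018] [229. 227.]
mug 0.78 [ 0.752 -0.188  0.057] [318. 273.]
m
[... 607 characters left out ...]
305. 171.]
cutter_ball_top 0.52 [ 0.62  -0.046  0.07 ] [309. 199.]
cutter_wheel_top 0.66 [ 0.533 -0.114  0.062] [341. 194.]
cutter_wheel_top 0.66 [ 0.601 -0.18   0.063] [326. 180.]
cutter_wheel_top 0.61 [ 0.62  -0.108  0.075] [314. 187.]
cutter_drum_top 0.54 [0.624 0.073 0.064] [295. 223.]
blank_oval_top 0.54 [ 0.461 -0.35   0.015] [376. 173.]
blank_oval_top 0.25 [0.621 0.013 0.054] [303. 214.]
blank_round_top 0.43 [ 0.556 -0.292  0.017] [347. 177.]
blank_square_top 0.47 [ 0.448 -0.23   0.017] [374. 191.]
mug 0.94 [ 0.739 -0.16   0.061] [285. 178.]
jar 0.77 [0.395 0.146 0.041] [369. 261.]
sanding_block 0.67 [ 0.705 -0.28   0.024] [306. 171.]
sanding_block 0.19 [0.472 0.284 0.057] [327. 288.]
```

```bash
python3 - <<'E'
import cv2
for n,(a,b,c,d) in {"scene":(90,360,120,480),"side":(110,400,200,460)}.items():
    im=cv2.imread(f"pics/{n}0.png")[a:b,c:d]; cv2.imwrite(f"pics/{n}0c.png",cv2.resize(im,None,fx=2,fy=2,interpolation=cv2.INTER_CUBIC))
E
```

```text
(no output)
```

View pics/scene0c.png

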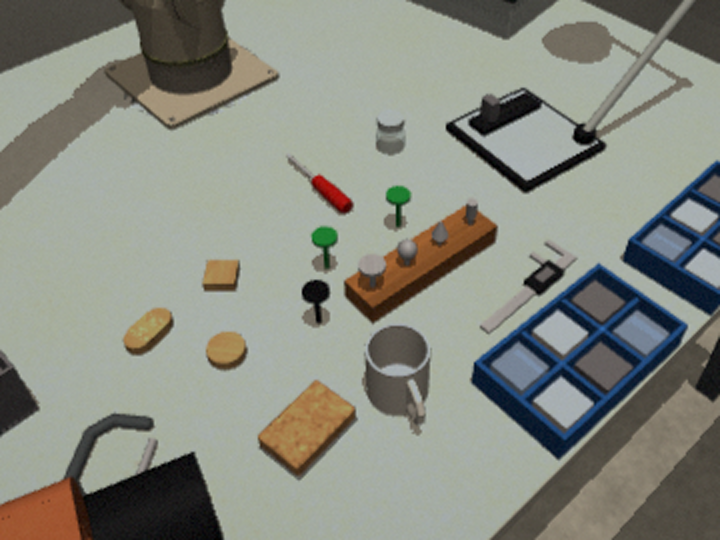

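View pics/side0c.png

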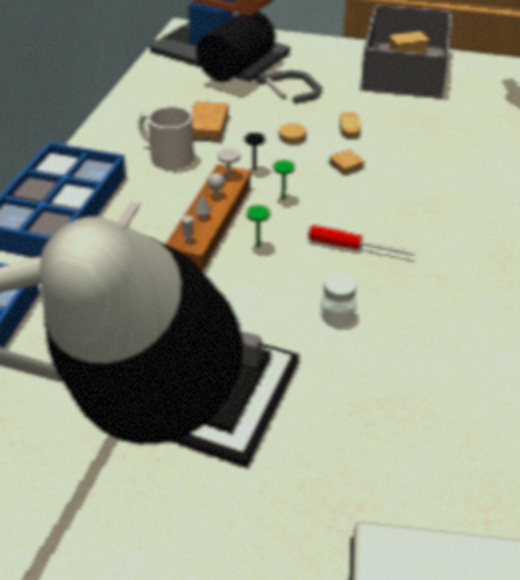

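The scene crop shows the lamp foot with its left, top, right and bottom corners at (447,125), (525,92), (605,145) and (527,187). The pole is at (585,133) and the slider at (490,105), near the left end of its track. The ball cutter is at (407,248), second from the near end of the block. The oval blank is at (148,329). The green and black wheel shapes are decoys. The side crop shows the same layout, with the ball at (216,181) and the slider at (250,347).

```bash
python3 - <<'E'
from h import *
np.set_printoptions(precision=3,suppress=True)
im,c=cam("scene")
F=lambda x,y,z: ray(c,120+x/2,90+y/2,z)
L,T,Rr,B=[F(*p,.018) for p in[(447,122),(525,90),(605,142),(527,183)]]
print(L,T,Rr,B,"sides",np.linalg.norm((T-L)),np.linalg.norm(B-L),np.linalg.norm(Rr-B))
ctr=(L+T+Rr+B)/4; y=(T-L)+(Rr-B); y/=np.linalg.norm(y); x=np.array([y[1],-y[0],0])
print("ctr",ctr,"yaw of y",np.arctan2(y[1],y[0]),"x",x,(B-L)/np.linalg.norm(B-L))
s=F(490,96,.072);print("slider top",s,"local",(s-ctr)@x,(s-ctr)@y)
for n,p,z in [("ball",(407,241),.073),("wheel",(372,265),.075),("cone",(440,221),.075),("drum",(472,202),.075),("oval",(148,328),.018)]: print(n,F(*p,z))
E
```

```text
[0.433 0.227 0.018] [0.462 0.393 0.018] [0.645 0.378 0.018] [0.623 0.209 0.018] sides 0.16835229799237064 0.19103055630908017 0.17092272446116685
ctr [0.541 0.302 0.018] yaw of y 1.4192821295847575 x [ 0.989 -0.151  0.   ] [ 0.995 -0.097 -0.   ]
slider top [0.479 0.275 0.072] local -0.0565043157566534 -0.03508025522110308
ball [ 0.624 -0.048  0.073]
wheel [ 0.626 -0.112  0.075]
cone [0.629 0.009 0.075]
drum [0.633 0.069 0.075]
oval [ 0.472 -0.361  0.018]
```

Call:
arm_command --plan '[{"dp": [40,0,0],"spin": 0.1},{"dp": [40,0,0],"spin": 0.1},{"dp": [40,0,0],"spin": 0.1},{"dp": [40,-10,0],"spin": 0.1},{"dp": [40,-20,0],"spin": 0.106}]' --grip 1

```text
clock: 1.95
position: [0.4141, -0.5257, 0.2499]
ee_rot: [0.997, -0.078, -0.0, 0.0]
ft_force: [0.2, -1.2, 0.2]
grip_width: 0.146
grasp_force: 0.0
```

```bash
python3 - <<'E'
from h import *
o=manip.get_obs();print(o["position"],Rn.from_quat(o["ee_rot"]).as_matrix().round(3),o["grip_width"],o["joint_pos"])
E
```

```text
[ 0.41405141 -0.52569689  0.24988944] [[ 0.988 -0.156 -0.   ]
 [-0.156 -0.988 -0.   ]
 [-0.     0.    -1.   ]] 0.14585008001378535 [ 0.88800732  0.43050443 -0.07423244  1.32787531  0.03200165  1.38422877
 -0.91305029]
```

Call:
arm_command --plan '[{"dp": [10,-48,0]},{"dp": [10,-48,0]},{"dp": [10,-48,0]},{"dp": [10,-48,0]},{"dp": [10,-48,0]}]'

```text
invalid input at $.plan[0]: expected keys dp, spin
```

Call:
arm_command --plan '[{"dp": [6,-48,0]},{"dp": [6,-48,0]},{"dp": [6,-48,0]},{"dp": [6,-48,0]},{"dp": [6,-48,0]}]'

```text
invalid input at $.plan[0]: expected keys dp, spin
```

Call:
arm_command --plan '[{"dp": [-15,-45,0]},{"dp": [-25,-42,0]},{"dp": [-25,-30,0]},{"dp": [-10,-20,0]},{"dp": [0,0,0]}]'

```text
invalid input at $.plan[0]: expected keys dp, spin
```

```bash
python3 - <<'E'
from h import *
np.set_printoptions(precision=3,suppress=True)
o=manip.get_obs();print(o["position"],o["joint_pos"],o["ft_force"],o["grip_width"],Rn.from_quat(o["ee_rot"]).as_matrix())
im,c=cam("wrist");cv2.imwrite("pics/w1.png",im)
for th in ["dimmer_top","lamp"]:
  for d in finder.find_in("wrist",th)[:2]: print(th,d["score"],np.array(d["position"]),proj(c,d["position"]))
E
```

```text
[ 0.414 -0.526  0.25 ] [ 0.888  0.431 -0.074  1.328  0.032  1.384 -0.913] [ 0.199 -1.245  0.227] 0.14585008001378535 [[ 0.988 -0.156 -0.   ]
 [-0.156 -0.988 -0.   ]
 [-0.     0.    -1.   ]]
```

View pics/w1.png

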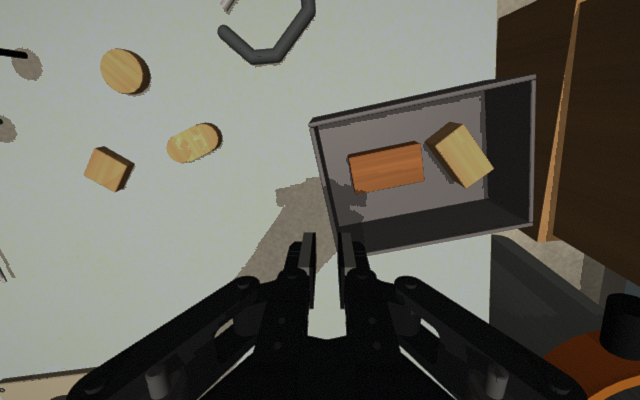

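The moves were refused because spin was missing. The wrist picture shows the oval blank at (193,143), the round one at (123,71) and the square one at (109,169). A box lies below the gripper. I'll measure the oval here and resend the moves.

```bash
python3 - <<'E'
from h import *
im,c=cam("wrist")
for p in [(195,142),(122,71),(110,166)]: print(ray(c,*p,.018).round(3))
for d in finder.find_in("wrist","blank_oval_top")[:2]: print(d)
E
```

```text
[ 0.468 -0.363  0.018]
[ 0.56  -0.302  0.018]
[ 0.454 -0.245  0.018]
{'position': [0.4637, -0.3657, 0.0106], 'score': 0.73}
```

Call:
arm_command --plan '[{"dp": [10,-48,0],"spin": 0},{"dp": [10,-48,0],"spin": 0},{"dp": [10,-48,0],"spin": 0},{"dp": [10,-48,0],"spin": 0},{"dp": [10,-48,0],"spin": 0}]'

```text
clock: 2.7
position: [0.4979, -0.2957, 0.2504]
ee_rot: [0.997, -0.077, 0.0, 0.001]
ft_force: [0.9, -0.2, -0.4]
grip_width: 0.0
grasp_force: 0.0
```

Call:
arm_command --plan '[{"dp": [6,-48,0],"spin": 0},{"dp": [6,-48,0],"spin": 0},{"dp": [6,-48,0],"spin": 0},{"dp": [6,-48,0],"spin": 0},{"dp": [6,-48,0],"spin": 0}]'

```text
clock: 3.2
position: [0.5644, -0.0633, 0.2505]
ee_rot: [0.997, -0.077, 0.0, 0.001]
ft_force: [0.7, 0.2, -0.1]
grip_width: 0.0
grasp_force: 0.0
```

Call:
arm_command --plan '[{"dp": [-15,-45,0],"spin": 0},{"dp": [-25,-42,0],"spin": 0},{"dp": [-25,-30,0],"spin": 0},{"dp": [-10,-20,0],"spin": 0},{"dp": [0,0,0],"spin": 0}]'

```text
clock: 3.7
position: [0.51, 0.0855, 0.2506]
ee_rot: [0.997, -0.074, 0.001, -0.0]
ft_force: [-0.7, -0.1, 0.1]
grip_width: -0.004
grasp_force: 0.0
```

```bash
python3 - <<'E'
from h import *
np.set_printoptions(precision=3,suppress=True)
o=manip.get_obs();print(o["position"],o["joint_pos"],o["ft_force"],o["grip_width"],Rn.from_quat(o["ee_rot"]).as_matrix())
im,c=cam("wrist");cv2.imwrite("pics/w2.png",im)
for th in ["dimmer_top","lamp"]:
  for d in finder.find_in("wrist",th)[:2]: print(th,d["score"],np.array(d["position"]),proj(c,d["position"]))
E
```

```text
[0.51  0.086 0.251] [ 0.186  0.125 -0.475  1.722  0.059  1.308 -2.019] [-0.697 -0.095  0.086] -0.00423131621439237 [[ 0.989 -0.147  0.001]
 [-0.147 -0.989 -0.   ]
 [ 0.001 -0.    -1.   ]]
dimmer_top 0.79 [0.486 0.267 0.068] [177.257 214.238]
lamp 0.95 [0.554 0.301 0.017] [155.515 154.271]
```

View pics/w2.png

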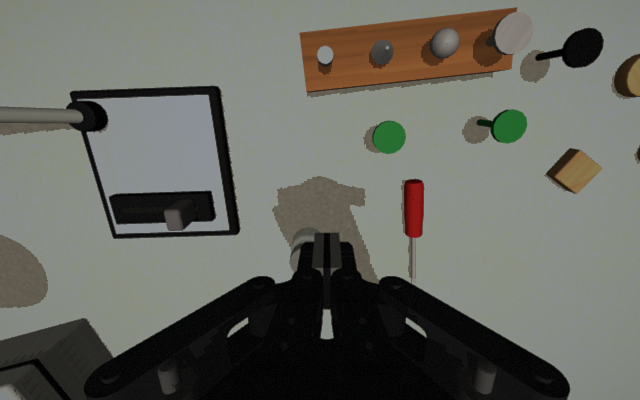

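The wrist picture shows the foot's corners at (70,92), (219,87), (239,234) and (114,237), with the pole on the left. The grip's top is near (173,219). The ball is at (445,42), between the wheel at (513,33) and the cone at (382,52).

```bash
python3 - <<'E'
from h import *
np.set_printoptions(precision=4,suppress=True)
im,c=cam("wrist")
P=lambda u,v,z: ray(c,u,v,z)
a,b,d,e=[P(*p,.018) for p in[(70,92),(219,87),(239,234),(114,237)]]
print("sides",[np.linalg.norm(q) for q in(a-b,b-d,d-e,e-a)])
ctr=(a+b+d+e)/4; x=(b-d)+(a-e);x/=np.linalg.norm(x);y=np.array([-x[1],x[0],0])
print("ctr",ctr,"x",x,"y",y)
for n,p in [("grip top",(173,219)),("low z edge",(186,205))]:
  s=P(*p,.072);print(n,s,((s-ctr)@x,(s-ctr)@y))
t0,t1=P(110,208,.032),P(214,208,.032);print("track",(t0-ctr)@y,(t1-ctr)@y)
print("ball",P(446,41,.068),"wheel",P(514,33,.075),"cone",P(380,50,.07),"drum",P(325,48,.075))
for th in ["cutter_ball_top"]:
  for q in finder.find_in("wrist",th)[:2]: print(th,q)
g=cv2.resize(im[170:260,90:260],None,fx=4,fy=4,interpolation=cv2.INTER_CUBIC)
cv2.imwrite("pics/w3.png",g)
E
```

```text
sides [np.float64(0.17864729769244017), np.float64(0.1934497973540475), np.float64(0.17639333963345066), np.float64(0.19254770865662962)]
ctr [0.5373 0.2936 0.018 ] x [ 0.9926 -0.1215  0.    ] y [0.1215 0.9926 0.    ]
grip top [0.4851 0.2667 0.072 ] (np.float64(-0.04858894140239584), np.float64(-0.0330950185163204))
low z edge [0.4996 0.2463 0.072 ] (np.float64(-0.03168798331303105), np.float64(-0.0515418758123767))
track 0.07020332934039636 -0.06545277566112159
ball [ 0.6245 -0.0542  0.068 ] wheel [ 0.6207 -0.1151  0.075 ] cone [0.6262 0.0105 0.07  ] drum [0.6354 0.0634 0.075 ]
cutter_ball_top {'position': [0.6211, -0.0447, 0.0699], 'score': 0.64}
```

View pics/w3.png

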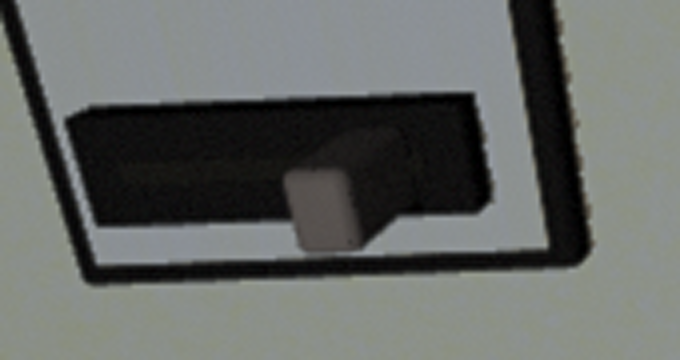

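The top face of the grip is at (322,210) in this crop, at lamp-frame (-0.05,-0.032), which means v is about 8 mm. That matches the given geometry, so I'll approach its dim side.

Call:
arm_command --plan '[{"dp": [-17,-42,20],"spin": 0},{"dp": [-17,-42,30],"spin": 0},{"dp": [-17,-41,30],"spin": 0},{"dp": [0,0,20],"spin": 0},{"dp": [0,0,0],"spin": 0}]'

```text
clock: 4.45
position: [0.4797, 0.2077, 0.1517]
ee_rot: [0.997, -0.075, -0.002, 0.001]
ft_force: [-0.4, -1.3, 0.7]
grip_width: 0.001
grasp_force: 0.0
```

```bash
python3 - <<'E'
from h import *
np.set_printoptions(precision=4,suppress=True)
o=manip.get_obs();print(o["position"],o["joint_pos"])
im,c=cam("wrist");cv2.imwrite("pics/w4.png",im)
for th in ["dimmer_top"]:
  for d in finder.find_in("wrist",th)[:2]: print(th,d["score"],np.array(d["position"]),proj(c,d["position"]))
E
```

```text
[0.4797 0.2077 0.1517] [ 0.0089  0.2415 -0.5659  1.8233  0.1417  1.122  -2.3275]
dimmer_top 0.86 [0.4879 0.2662 0.0705] [250.2997 205.4715]
```

View pics/w4.png

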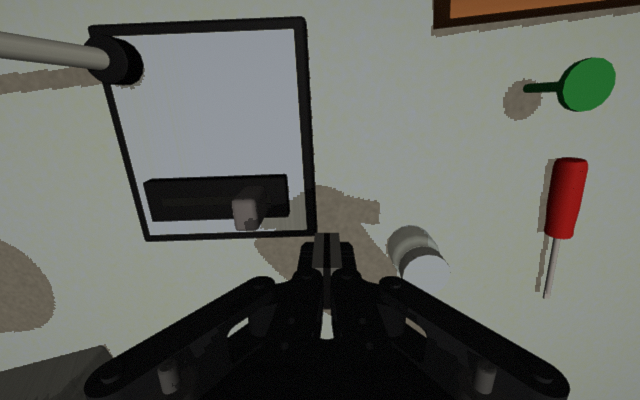

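The slider grip shows at (246,213), left of the fingertips, and the TCP line agrees with it to about 3 mm. The jar at (420,255) is clear. I'll go down and then push.

Call:
arm_command --plan '[{"dp": [0,0,35],"spin": 0},{"dp": [0,0,35],"spin": 0},{"dp": [0,0,14],"spin": 0},{"dp": [0,-15,0],"spin": 0},{"dp": [0,-15,0],"spin": 0}]'

```text
clock: 5.05
position: [0.487, 0.2393, 0.0722]
ee_rot: [0.997, -0.076, 0.001, -0.001]
ft_force: [-0.1, -0.0, 1.5]
grip_width: -0.0
grasp_force: 0.0
```

Call:
arm_command --plan '[{"dp": [0,-14,0],"spin": 0},{"dp": [0,-14,0],"spin": 0},{"dp": [0,-14,0],"spin": 0},{"dp": [0,-14,0],"spin": 0},{"dp": [0,-5,0],"spin": 0}]'

```text
clock: 5.55
position: [0.4946, 0.3005, 0.0706]
ee_rot: [0.997, -0.075, 0.0, -0.0]
ft_force: [-0.8, -0.7, 1.2]
grip_width: 0.001
grasp_force: 0.8
```

```bash
python3 - <<'E'
from h import *
np.set_printoptions(precision=4,suppress=True)
o=manip.get_obs();print(o["position"],o["joint_pos"],o["ft_force"])
im,c=cam("wrist");cv2.imwrite("pics/w5.png",im)
for th in ["dimmer_top"]:
  for d in finder.find_in("wrist",th)[:2]: print(th,d["score"],np.array(d["position"]),proj(c,d["position"]))
e=np.array([.5373,.2936,.072])-.05*np.array([.9926,-.1215,0])+.04*np.array([.1215,.9926,0]);print("end",e)
E
```

```text
[0.4946 0.3005 0.0706] [-0.187   0.4537 -0.5343  1.752   0.2665  1.0079 -2.5406] [-0.7524 -0.7233  1.172 ]
dimmer_top 0.55 [0.5013 0.3249 0.0697] [276.4991 256.2613]
end [0.4925 0.3394 0.072 ]
```

Call:
arm_command --plan '[{"dp": [0,-2,0],"spin": -0.1},{"dp": [0,-2,0],"spin": -0.1},{"dp": [0,-6,0],"spin": 0},{"dp": [0,-6,0],"spin": 0},{"dp": [0,0,0],"spin": 0}]'

```text
clock: 6.15
position: [0.4942, 0.3153, 0.0704]
ee_rot: [1.0, 0.024, -0.0, -0.0]
ft_force: [0.1, -1.1, 0.2]
grip_width: 0.001
grasp_force: 0.1
```

```bash
python3 - <<'E'
from h import *
np.set_printoptions(precision=4,suppress=True)
o=manip.get_obs();print(o["position"],o["joint_pos"],o["ft_force"])
im,c=cam("wrist");cv2.imwrite("pics/w5.png",im)
for th in ["dimmer_top"]:
  for d in finder.find_in("wrist",th)[:2]: print(th,d["score"],np.array(d["position"]),proj(c,d["position"]))
E
```

```text
[0.4942 0.3153 0.0704] [-0.1836  0.4773 -0.571   1.73    0.295   1.0208 -2.383 ] [ 0.0534 -1.0765  0.25  ]
dimmer_top 0.84 [0.5035 0.336  0.0715] [285.6306 245.3893]
```

View pics/w5.png

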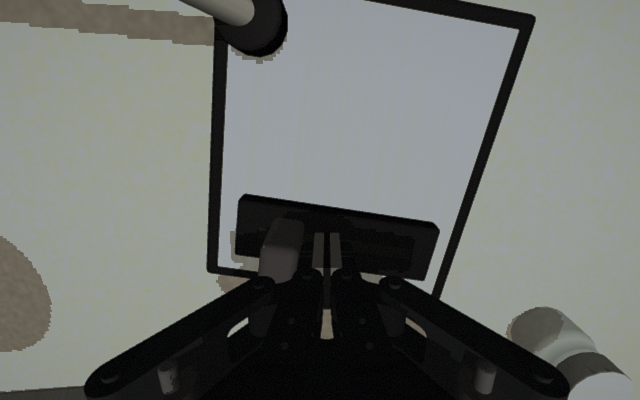

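The grip at (282,250) is pushed by the fingers and is near the pole end of the track. The force is still only friction, so I'll push until the stop shows.

Call:
arm_command --plan '[{"dp": [0,-4,0],"spin": 0},{"dp": [0,-4,0],"spin": 0},{"dp": [0,0,0],"spin": 0}]'

```text
clock: 6.55
position: [0.494, 0.323, 0.0704]
ee_rot: [1.0, 0.025, 0.0, -0.0]
ft_force: [0.4, -1.0, 0.0]
grip_width: -0.002
grasp_force: 0.2
```

Call:
arm_command --plan '[{"dp": [0,-3,0],"spin": 0},{"dp": [0,-3,0],"spin": 0},{"dp": [0,0,0],"spin": 0}]'

```text
clock: 6.85
position: [0.4942, 0.325, 0.0702]
ee_rot: [1.0, 0.023, -0.001, 0.003]
ft_force: [-2.8, -14.7, 9.1]
grip_width: 0.0
grasp_force: 7.4
```

Call:
arm_command --plan '[{"dp": [0,0,0],"spin": 0},{"dp": [0,0,0],"spin": 0},{"dp": [0,15,0],"spin": 0},{"dp": [0,15,0],"spin": 0},{"dp": [0,0,-40],"spin": 0}]'

```text
clock: 7.35
position: [0.4935, 0.2937, 0.106]
ee_rot: [1.0, 0.023, -0.004, 0.002]
ft_force: [0.6, -0.7, 0.3]
grip_width: -0.003
grasp_force: 0.0
```

Call:
arm_command --plan '[{"dp": [0,20,-45],"spin": 0},{"dp": [0,40,-45],"spin": 0},{"dp": [0,45,-30],"spin": 0},{"dp": [0,45,0],"spin": 0},{"dp": [0,0,0],"spin": 0}]'

```text
clock: 7.85
position: [0.5036, 0.1515, 0.2212]
ee_rot: [1.0, 0.02, 0.001, 0.001]
ft_force: [-0.0, 0.1, -0.7]
grip_width: 0.002
grasp_force: 0.0
```

```bash
python3 - <<'E'
from h import *
np.set_printoptions(precision=4,suppress=True)
o=manip.get_obs();print(o["position"],o["joint_pos"],o["ft_force"])
im,c=cam("wrist");cv2.imwrite("pics/w6.png",im)
for th in ["dimmer_top","cutter_ball_top","lamp"]:
  for d in finder.find_in("wrist",th)[:2]: print(th,d["score"],np.array(d["position"]),proj(c,d["position"]))
E
```

```text
[0.5036 0.1515 0.2212] [ 0.1226  0.175  -0.5556  1.7388  0.1004  1.2542 -1.9886] [-0.0195  0.0574 -0.715 ]
dimmer_top 0.93 [0.4957 0.3405 0.0673] [141.7908 180.4781]
cutter_ball_top 0.66 [ 0.6192 -0.0419  0.0676] [544.0478  65.5313]
cutter_ball_top 0.39 [ 0.4555 -0.2318  0.0176] [626.8409 217.2495]
lamp 0.95 [0.5582 0.306  0.0169] [191.3554 116.1934]
```

View pics/w6.png

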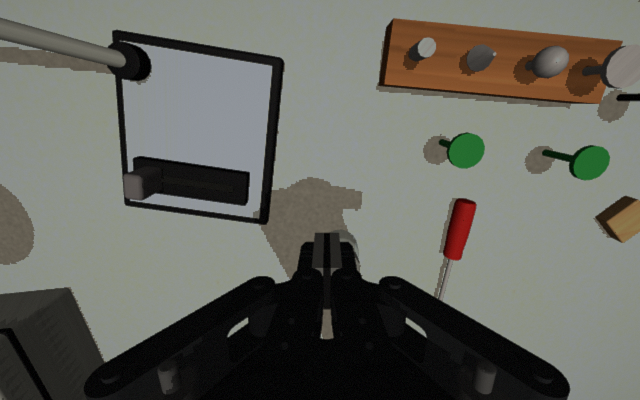

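The slider now sits at the pole end of its track at (135,185), and the 15 N reading confirmed the stop. The ball is at (550,62), second from the right in the block. I'll move near the ball and measure it.

Call:
arm_command --plan '[{"dp": [10,45,0],"spin": 0},{"dp": [10,48,0],"spin": 0},{"dp": [10,48,0],"spin": 0},{"dp": [10,48,0],"spin": 0},{"dp": [0,14,0],"spin": 0}]'

```text
clock: 8.55
position: [0.5526, -0.0467, 0.2196]
ee_rot: [1.0, 0.022, -0.0, 0.001]
ft_force: [-0.2, -0.4, -0.4]
grip_width: -0.002
grasp_force: 0.0
```

Call:
arm_command --plan '[{"dp": [0,0,0],"spin": 0},{"dp": [0,0,0],"spin": 0}]'

```text
clock: 8.75
position: [0.5519, -0.0397, 0.2202]
ee_rot: [1.0, 0.026, -0.0, -0.001]
ft_force: [0.2, 0.2, -0.1]
grip_width: 0.0
grasp_force: 0.0
```

```bash
python3 - <<'E'
from h import *
np.set_printoptions(precision=4,suppress=True)
o=manip.get_obs();print(o["position"],Rn.from_quat(o["ee_rot"]).as_matrix())
im,c=cam("wrist");cv2.imwrite("pics/w7.png",im)
for th in ["cutter_ball_top","cutter_wheel_top","cutter_cone_top"]:
  for d in finder.find_in("wrist",th)[:2]: print(th,d["score"],np.array(d["position"]),proj(c,d["position"]))
print(proj(c,[.6235,-.051,.065]))
E
```

```text
[ 0.5519 -0.0397  0.2202] [[ 0.9987  0.0513 -0.0005]
 [ 0.0513 -0.9987  0.0012]
 [-0.0004 -0.0012 -1.    ]]
cutter_ball_top 0.89 [ 0.6235 -0.0459  0.0708] [337.4853 107.3681]
cutter_ball_top 0.66 [0.4888 0.3398 0.0379] [  0.8174 208.6795]
cutter_wheel_top 0.94 [ 0.537  -0.1161  0.0665] [399.0773 197.0444]
cutter_wheel_top 0.69 [ 0.5966 -0.186   0.0659] [477.4875 143.3033]
cutter_cone_top 0.94 [0.623  0.0124 0.0613] [276.5678 104.3847]
[342.6171 107.4867]
```

View pics/w7.png

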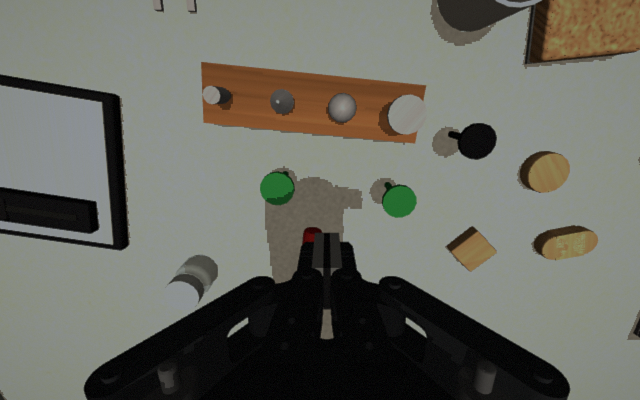

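The ball is at (342,108), matching the projected estimate of (0.6235,-0.051). The wheel is at (406,115), the cone at (282,101), and the oval at (570,243). I'll move over the ball and down.

Call:
arm_command --plan '[{"dp": [35,7,0],"spin": 0},{"dp": [36,7,0],"spin": 0},{"dp": [0,0,30],"spin": 0},{"dp": [0,0,25],"spin": 0},{"dp": [0,0,0],"spin": 0}]'

```text
clock: 9.45
position: [0.6217, -0.0514, 0.1619]
ee_rot: [1.0, 0.025, -0.003, -0.0]
ft_force: [-0.8, 0.7, -0.1]
grip_width: 0.004
grasp_force: 0.0
```

Call:
arm_command --plan '[{"dp": [0,0,20],"spin": 0},{"dp": [0,0,20],"spin": 0},{"dp": [1,0,10],"spin": 0},{"dp": [0,0,0],"spin": 0},{"dp": [0,0,0],"spin": 0}]'

```text
clock: 9.95
position: [0.6251, -0.0522, 0.1168]
ee_rot: [1.0, 0.025, 0.001, 0.0]
ft_force: [-0.2, -0.3, 0.9]
grip_width: -0.0
grasp_force: 0.0
```

Call:
arm_command --plan '[{"dp": [0,0,0],"spin": 0},{"dp": [0,0,0],"spin": 0},{"dp": [0,0,0],"spin": 0},{"dp": [0,0,0],"spin": 0},{"dp": [0,0,0],"spin": 0}]'

```text
clock: 10.45
position: [0.6246, -0.0525, 0.1156]
ee_rot: [1.0, 0.024, 0.0, 0.0]
ft_force: [-1.1, -0.8, -0.4]
grip_width: -0.002
grasp_force: 0.0
```

Call:
arm_command --plan '[{"dp": [0,0,0],"spin": 0},{"dp": [0,0,0],"spin": 0},{"dp": [0,0,0],"spin": 0},{"dp": [0,0,0],"spin": 0},{"dp": [0,0,0],"spin": 0}]'

```text
clock: 10.95
position: [0.6246, -0.0525, 0.1155]
ee_rot: [1.0, 0.024, 0.0, 0.0]
ft_force: [1.1, 0.4, -0.3]
grip_width: -0.003
grasp_force: 0.0
```

Call:
arm_command --plan '[{"dp": [0,0,0],"spin": 0},{"dp": [0,0,0],"spin": 0},{"dp": [0,0,0],"spin": 0},{"dp": [0,0,0],"spin": 0},{"dp": [0,0,0],"spin": 0}]'

```text
clock: 11.45
position: [0.6246, -0.0525, 0.1155]
ee_rot: [1.0, 0.024, 0.0, 0.0]
ft_force: [0.4, 0.2, -1.2]
grip_width: -0.002
grasp_force: 0.0
```

Call:
arm_command --plan '[{"dp": [0,0,0],"spin": 0},{"dp": [0,0,0],"spin": 0},{"dp": [0,0,0],"spin": 0},{"dp": [0,0,0],"spin": 0},{"dp": [0,0,0],"spin": 0}]'

```text
clock: 11.95
position: [0.6246, -0.0525, 0.1155]
ee_rot: [1.0, 0.024, 0.0, 0.0]
ft_force: [0.0, -0.4, 0.4]
grip_width: 0.003
grasp_force: 0.0
```

```bash
python3 - <<'E'
from h import *
np.set_printoptions(precision=4,suppress=True)
o=manip.get_obs();print(o["position"],o["joint_pos"])
for n in["scene","side"]:
  im,c=cam(n);a=[proj(c,p) for p in ([.6235,-.051,.061],list(o["position"][:2])+[o["position"][2]-.019])];print(n,a)
  u,v=a[0].astype(int); cv2.imwrite(f"pics/b_{n}.png",cv2.resize(im[v-45:v+45,u-60:u+60],None,fx=5,fy=5,interpolation=cv2.INTER_CUBIC))
cv2.imwrite("pics/b.png",cv2.hconcat([cv2.resize(cv2.imread(f"pics/b_{n}.png"),(400,300)) for n in("scene","side")]))
E
```

```text
[ 0.6246 -0.0525  0.1155] [ 0.3069  0.468  -0.3819  1.5926  0.1882  1.1173 -1.6425]
scene [array([322.5468, 214.0331]), array([322.5402, 205.2246])]
side [array([308.1575, 200.6173]), array([307.7575, 190.7199])]
```

View pics/b.png

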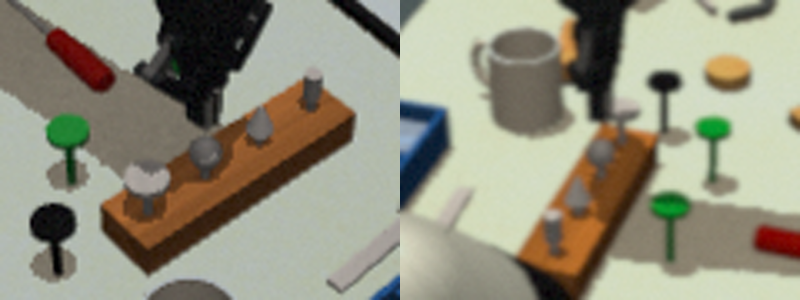

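Both views show the fingertips just above the ball: at (205,110) over the ball at (205,150), and at (600,110) over (600,152). I'll hold a bit longer, rise, and go to the oval.

Call:
arm_command --plan '[{"dp": [0,0,0],"spin": 0},{"dp": [0,0,0],"spin": 0},{"dp": [0,0,0],"spin": 0},{"dp": [0,0,-40],"spin": 0},{"dp": [0,0,-40],"spin": 0}]'

```text
clock: 12.55
position: [0.6237, -0.0525, 0.1955]
ee_rot: [1.0, 0.024, -0.001, -0.0]
ft_force: [1.0, 0.5, 0.8]
grip_width: 0.004
grasp_force: 0.0
```

Call:
arm_command --plan '[{"dp": [0,0,-20],"spin": 0},{"dp": [-21,38,0],"spin": 0},{"dp": [-21,38,0],"spin": 0},{"dp": [-21,38,0],"spin": 0},{"dp": [-21,38,0],"spin": 0}]'

```text
clock: 13.05
position: [0.5471, -0.2099, 0.2157]
ee_rot: [1.0, 0.024, 0.0, 0.0]
ft_force: [0.7, 0.4, -0.1]
grip_width: -0.004
grasp_force: 0.0
```

Call:
arm_command --plan '[{"dp": [-22,38,0],"spin": 0},{"dp": [-22,38,0],"spin": 0},{"dp": [-22,38,0],"spin": 0},{"dp": [0,0,0],"spin": 0},{"dp": [0,0,0],"spin": 0}]'

```text
clock: 13.55
position: [0.4871, -0.3264, 0.2155]
ee_rot: [1.0, 0.023, 0.0, 0.0]
ft_force: [0.1, -0.2, 0.1]
grip_width: -0.002
grasp_force: 0.0
```

```bash
python3 - <<'E'
from h import *
np.set_printoptions(precision=4,suppress=True)
o=manip.get_obs();print(o["position"],Rn.from_quat(o["ee_rot"]).as_matrix(),o["joint_pos"])
for n in ["wrist","scene","side"]:
  im,c=cam(n)
  for d in finder.find_in(n,"blank_oval_top")[:2]: 
    u=proj(c,d["position"]); print(n,d["score"],np.array(d["position"]),u,ray(c,*u,.018))
  if n=="wrist":
    m=cv2.inRange(cv2.cvtColor(im,cv2.COLOR_BGR2HSV),(8,70,60),(35,255,255))
    k,_,st,ce=cv2.connectedComponentsWithStats(m)
    for s,q in zip(st[1:],ce[1:]):
      if s[4]>200: print(s,q,ray(c,*q,.014))
E
```

```text
[ 0.4871 -0.3264  0.2155] [[ 0.9989  0.0463  0.    ]
 [ 0.0463 -0.9989 -0.0001]
 [ 0.      0.0001 -1.    ]] [ 0.7221  0.2812 -0.2516  1.6047  0.0726  1.2647 -1.0663]
wrist 0.85 [ 0.469  -0.3654  0.0133] [358.0506 184.6627] [ 0.4704 -0.3648  0.018 ]
[   0    0  139   65 4909] [78.0617 35.7179] [ 0.6157 -0.0638  0.014 ]
[ 289   80   44   47 1632] [310.4265 103.3223] [ 0.5604 -0.3051  0.014 ]
[ 326  169   58   37 1549] [354.6333 187.2705] [ 0.4657 -0.3614  0.014 ]
[ 229  172   50   47 1229] [253.2945 195.3596] [ 0.4496 -0.2383  0.014 ]
[ 603  228   37   58 1564] [623.6426 256.2801] [ 0.3872 -0.723   0.014 ]
[ 515  234   68   36 2084] [548.1651 250.8834] [ 0.3905 -0.6213  0.014 ]
scene 0.67 [ 0.4704 -0.3642  0.0163] [192.8825 254.6961] [ 0.4718 -0.3646  0.018 ]
scene 0.66 [0.4999 0.3401 0.0598] [382.3657 135.8626] [0.4651 0.3886 0.018 ]
```

Call:
arm_command --plan '[{"dp": [-10,18,0],"spin": 0},{"dp": [-10,18,0],"spin": 0},{"dp": [0,0,40],"spin": 0},{"dp": [0,0,40],"spin": 0},{"dp": [0,0,0],"spin": 0}]'

```text
clock: 14.35
position: [0.4671, -0.3602, 0.1304]
ee_rot: [1.0, 0.025, -0.003, -0.003]
ft_force: [-0.2, 0.8, -0.6]
grip_width: -0.001
grasp_force: 0.0
```

Call:
arm_command --plan '[{"dp": [0,0,30],"spin": 0},{"dp": [0,0,30],"spin": 0},{"dp": [0,0,18],"spin": 0},{"dp": [0,0,0],"spin": 0},{"dp": [0,0,0],"spin": 0}]'

```text
clock: 14.85
position: [0.4706, -0.3627, 0.0594]
ee_rot: [1.0, 0.025, 0.001, 0.0]
ft_force: [0.2, 0.6, 0.2]
grip_width: 0.001
grasp_force: 0.0
```

Call:
arm_command --plan '[{"dp": [0,0,0],"spin": 0},{"dp": [0,0,0],"spin": 0},{"dp": [0,0,0],"spin": 0},{"dp": [0,0,0],"spin": 0},{"dp": [0,0,0],"spin": 0}]'

```text
clock: 15.35
position: [0.4695, -0.3625, 0.0577]
ee_rot: [1.0, 0.024, 0.0, 0.0]
ft_force: [0.2, 0.6, 0.7]
grip_width: -0.004
grasp_force: 0.0
```

```bash
python3 - <<'E'
from h import *
np.set_printoptions(precision=4,suppress=True)
o=manip.get_obs();print(o["position"],o["ft_force"])
im,c=cam("wrist")
for d in finder.find_in("wrist","blank_oval_top")[:2]: print(d)
for n in ["scene","side"]:
  im,c=cam(n); print(n,[d for d in finder.find_in(n,"blank_oval_top")[:2]],[d for d in finder.find_in(n,"dimmer_top")[:2]])
E
```

```text
[ 0.4695 -0.3625  0.0577] [0.2085 0.6009 0.7424]
{'position': [0.4756, -0.3639, 0.0132], 'score': 0.9}
scene [{'position': [0.473, -0.3671, 0.0179], 'score': 0.74}] []
side [{'position': [0.4612, -0.3474, 0.0183], 'score': 0.7}, {'position': [0.6179, -0.1101, 0.0751], 'score': 0.37}] [{'position': [0.4746, 0.3581, 0.0457], 'score': 0.6}]
```

Call:
arm_command --plan '[{"dp": [0,0,0],"spin": 0},{"dp": [0,0,0],"spin": 0},{"dp": [0,0,0],"spin": 0},{"dp": [0,0,0],"spin": 0},{"dp": [0,0,0],"spin": 0}]'

```text
clock: 16.25
position: [0.4695, -0.3625, 0.0576]
ee_rot: [1.0, 0.024, 0.0, 0.0]
ft_force: [-0.8, -0.0, -0.0]
grip_width: 0.001
grasp_force: 0.0
```

Call:
arm_command --plan '[{"dp": [0,0,0],"spin": 0},{"dp": [0,0,0],"spin": 0},{"dp": [0,0,0],"spin": 0},{"dp": [0,0,0],"spin": 0},{"dp": [0,0,0],"spin": 0}]'

```text
clock: 16.75
position: [0.4695, -0.3625, 0.0575]
ee_rot: [1.0, 0.024, 0.0, 0.0]
ft_force: [-0.9, 0.3, -0.4]
grip_width: 0.0
grasp_force: 0.0
```

Call:
arm_command --plan '[{"dp": [0,0,0],"spin": 0},{"dp": [0,0,0],"spin": 0},{"dp": [0,0,0],"spin": 0},{"dp": [0,0,0],"spin": 0},{"dp": [0,0,0],"spin": 0}]'

```text
clock: 17.25
position: [0.4695, -0.3625, 0.0575]
ee_rot: [1.0, 0.024, -0.0, 0.0]
ft_force: [-0.1, 0.5, 0.5]
grip_width: 0.004
grasp_force: 0.0
```

Call:
arm_command --plan '[{"dp": [0,0,0],"spin": 0},{"dp": [0,0,0],"spin": 0},{"dp": [0,0,0],"spin": 0},{"dp": [0,0,0],"spin": 0},{"dp": [0,0,0],"spin": 0}]'

```text
clock: 17.75
position: [0.4695, -0.3625, 0.0575]
ee_rot: [1.0, 0.024, 0.0, 0.0]
ft_force: [-0.5, -0.1, -0.0]
grip_width: 0.003
grasp_force: 0.0
```

```bash
python3 -c "
from workcell import manip
print(manip.get_obs()['position'],manip.hand_in())"
```

```text
the job is handed in; nothing more can be done
[ 0.46951551 -0.36245466  0.05753988] None
```

I handed the job in at about 18 s (no verdict came back): the dimmer was pushed to its stop, the ball cutter pointed at for about 2 s, and the arm finished still pointing about 2 cm above the oval blank's middle.

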